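Weigh out jaggery blocks on the spring scale

ROBOT

A 6-joint arm with a two-finger parallel gripper is mounted at the origin on the work surface. World frame = base frame: x ahead of the robot, y to its left, z up, the work surface at z = 0. Lengths are in m, angles in rad, forces in N, time in s.
With the tool pointing down it reaches from about 0.25 to 0.775 m from the base axis. Payload 4 kg.
Tool frame: the origin (TCP) lies on the centre line of the jaws, within the pads' length; the fingertips stand robot.tips_ahead ahead of it and the grasp point (between the pads) lies 8 mm behind it (robot.tips_ahead is the distance from the TCP to the fingertips, in m); z points along the fingers, y is the line along which they close (so a half turn about z gives the same grasp; the last joint's range is limited). The gripper opens to 94 mm and grips with 3 to 60 N. Pads are 16 mm wide; open, the fingers measure 119 mm over their backs; the gripper's body (75 mm by 177 mm) begins 78 mm behind the grasp point.
Start: joints at [-1.425, 0.087, 1.371, -0, 1.684, -0.103], TCP at [0.135, -0.533, 0.217] pointing down, gripper open.
Joint ranges: [-3.1, 3.1], [-0.76, 2.03], [0.27, 2.55], [-1.08, 4.22], [0.17, 2.65], [-2.57, 2.57]. Speed limits (rad/s): [2.79, 2.79, 3.14, 3.14, 3.14, 3.14].

INTERFACE

Orientations are given as [roll, pitch, yaw] about the fixed x, y, z axes, in that order (R = Rz(yaw) Ry(pitch) Rx(roll)).
In Python, from bench import robot, snapshot, close_job, spotter gives the robot as it stands. The module is installed in compiled form; this text tells all that it offers.
- The arm moves only by the tool servo_tool, never from a script. Its argument "commands" is one flat list of numbers, 7 for each row, row after row: the shift along the tool's x, y, z in m, then the turn, a rotation vector about the tool's x, y, z in degrees, then the finger opening in m, from 0 to 0.094. In form: [x, y, z, ax, ay, az, grip, x, y, z, ax, ay, az, grip, ...]. A call has 1 to 10 rows; each row is the pose to reach, as a shift and turn from the pose commanded when the call began, along the tool's axes at that moment; what a row does not reach only later rows make up. A row lasts 1/8 s, in which the tool goes at most 62.5 mm and 10.7 degrees, less where a joint would pass 70% of its speed; a pose out of reach is approached as far as the arm can. A call with a gripper value outside its range is refused whole. The fingers move at their own pace and stop on an object; the grip force is fixed at half the most. Time passes only in rows, so rows that repeat a pose let the fingers close. It gives the time, the measured TCP pose, the force, the opening and the grip force at its end, in the units of the state.
- robot.get_obs(): the state, without advancing time (a new reading comes with each control period).
- snapshot(name): name is "side" or "top" or "wrist"; returns a dict with "img" (420x560x3 uint8, blue, green, red), "camera_matrix" (3x3 intrinsics, pixels), "extrinsics" (4x4, takes a point from camera to world coordinates); the wrist camera has in their place "hand_eye" (4x4, takes a point from camera to tool coordinates, whose origin is the TCP and whose axes are the flange's). Camera axes: x right, y down, z forward; pixel columns grow to the right and rows downward; lengths in m; the calibration is good to about 2 mm. The wrist camera is an equidistant fisheye: a pixel r from the principal point sees the ray r / f radians off the axis. A picture is of the moment at which its call begins: read the wrist's pose just before it. There is no depth.
- close_job(): hands the job in; it is judged then, once.
Trained networks look in a picture, given as the dict that the camera call returned (one of the last four; its "shot" number tells which), for a name from the list of things; names that differ only in an ending like _2 or _b are one class to them, and where a whole thing is asked for, a point or a joint stands for the part that bears it (a point fixed in the world has none). Each returns a list of dicts, best first, with "conf" (0 to 1); they miss things now and then, are a little off and sometimes report something else, mostly with a low value. They report only what shows in the picture. A call takes as long as a camera call. They do not tell look-alikes from the thing itself.
- spotter.trace(name, picture): "region" (420x560 bool, what is visible of it) and "box" ([left, top, width, height] in pixels, round what is visible of it).
The state is a dict: "time": time; "joint_positions": joint angles; "qvel": joint speeds; "joint_torque": joint torques, N m; "tool_pos": TCP position; "ee_rot": TCP orientation; "wrist_force": force on the tool from outside, world axes, zero at the start; "wrist_torque": the same for the moment, N m; "width": finger opening in m; "finger_force": force on a finger pad.
Only numpy, scipy, OpenCV 4.12 (cv2) and the standard library are available. Lean on these libraries where they do the work, as an engineer would, in place of code of your own. Each camera call takes 0.05 s, during which the arm holds its last target. There are 200 camera calls.

TASK

Weigh out a batch of jaggery: first, while the scale's pan is still empty, turn the knob in the middle of the dial until the red marker hand is fully home at its zero stop, then set blocks on the pan one at a time until the black needle settles inside the green sector. Leave that batch on the pan with the marker still at zero, put every block left over into the steel canister and shut its lid fully. Leave the other things on the shelf standing where they are.

Things in the scene. Friction and masses are not known exactly. Their poses are not given: they have to be found in the camera images.
- scale: white spring kitchen scale, fixed to the shelf; origin on the shelf under the centre of its pan. In its own frame: pan towards +x, flat dial (112 mm across, face 70 mm above the shelf) centred at x = -150 mm, y = 0. Body 34 mm high under the pan, 68 mm under the dial, from x = -202 to +80 mm, 150 mm wide in y
- pan (a joint): how far the sprung pan has sunk, m: 0 empty, at most 0.036; spring 160 N/m, so 6.1 mm per 100 g. It drives the black needle of the dial clockwise, 0.13 rad per mm, from the zero mark (on the scale's -y side of the dial). The dial's green sector, on its +y side, means a pan 17.5 to 26.6 mm down (285 to 435 g)
- pan_floor (a point): centre of the top face of the steel pan (74 mm above the shelf when empty, moves down with it), axes as the scale's. Pan 190 mm in x, 170 mm in y, with a rim 10 mm high and 4 mm thick round it; four blocks fit as two by two
- marker (a joint): angle of the red marker hand, rad: 0 at its zero stop (hand on the zero mark, pointing to the scale's -y), up to 4.8; grows clockwise seen from above, so it goes home anticlockwise. Moved only by the black knob in the middle of the dial; stiff enough to stay where it is left (0.03 N m)
- knob_grip (a point): point on the knob's vertical axis, 29 mm above the dial face, to grip: a black bar 12 mm thick, 44 mm long and 32 mm high (its top 10 mm above this point, its foot 22 mm below) on a disc 44 mm across. The point turns with the knob; the bar runs along its x axis, the red hand points to its -x
- canister: open-topped stainless steel canister, fixed to the shelf; 140 mm in its x, 230 mm in its y, 80 mm high, walls and floor 4 mm; origin at the centre of its underside. Its lid is hinged on the top of the +x rim
- lid (a joint): angle of the canister's steel lid, rad: 0 shut, up to 1.9 (leaning back beyond upright); stays at any angle, takes up to about 2 N near its free edge to swing
- lid_hinge (a point): middle of the lid's hinge line, at the top of the canister's +x rim; the hinge runs along the canister's y. The lid is 140 mm from hinge to free edge, 230 mm wide and 5 mm thick, lying above the hinge line when shut; mass 150 g
- lid_handle (a point): near the top of the lid's round black knob, 28 mm across, which stands 43 mm off the lid's outer face, on its middle line, 110 mm from the hinge
- block1: brown block of jaggery, 36 x 55 x 36 mm (its x, y, z), origin at the centre of its underside; 80 to 125 g, each its own; absent (None from the start) in some starts
- block2: brown block of jaggery, 36 x 55 x 36 mm (its x, y, z), origin at the centre of its underside; 80 to 125 g, each its own; absent (None from the start) in some starts
- block3: brown block of jaggery, 36 x 55 x 36 mm (its x, y, z), origin at the centre of its underside; 80 to 125 g, each its own; absent (None from the start) in some starts
- block4: brown block of jaggery, 36 x 55 x 36 mm (its x, y, z), origin at the centre of its underside; 80 to 125 g, each its own; absent (None from the start) in some starts
- block5: brown block of jaggery, 36 x 55 x 36 mm (its x, y, z), origin at the centre of its underside; 80 to 125 g, each its own; absent (None from the start) in some starts
- block6: brown block of jaggery, 36 x 55 x 36 mm (its x, y, z), origin at the centre of its underside; 80 to 125 g, each its own; absent (None from the start) in some starts
- mug: blue ceramic mug, 80 dia x 90 mm; a bystander, origin at the centre of its underside
- egg_cup: green glass egg cup, 46 dia x 62 mm; a bystander, origin at the centre of its underside
- scoop: green plastic scoop: bowl 52 dia x 26 mm with a flat handle to 95 mm along its +y; a bystander, origin at the centre of its underside
- pot_stand: slatted wooden pot stand, 160 x 160 x 20 mm; a bystander, origin at the centre of its underside
- spice_jar: amber spice jar with red cap, 42 dia x 75 mm; a bystander, origin at the centre of its underside
There are look-alikes about, which are no part of the job. What is shaped like the block4 but blue or yellow is not meant. What is shaped like the block3 but yellow is not meant.

How it is judged:
By the outcome, as a careful person would: the job done as asked, in the order asked, and still so for the second after the job is handed in, with the robot touching nothing.
Of block1, block2, block3, block4, block5, block6 only 4 to 6 are there at a start; the rules pass over those that are not, and their reading is None.
At some moment in a run one of block1, block2, block3, block4, block5, block6 may be knocked a few centimetres aside while the robot is not near it.
Once in a run the grip may slacken for a moment while it holds something.
It also fails if it takes over 210 s, if anything falls off the work surface, if the arm or the gripper's body presses on something with over 40 N, if the wrist force passes 120 N, or if a joint passes its speed limit or range.

## Working session

There is one attempt and no reset: what is moved stays moved. The work goes in short steps, Python scripts to look and compute and a tool call to move; the robot and the scene stay as the last step left them, time stands still between calls to the robot, and variables do not carry over. Pictures are saved under pics/ and viewed, at most 14 in all, crops included, and the job is handed in when it is done.

Besides the shell and the picture viewer there is one more tool, called by a JSON object that holds its "api" and its "payload". servo_tool: Moves the arm, as the interface text tells. Its arguments: {"type":"object","properties":{"commands":{"type":"array","items":{"type":"number"}}},"required":["commands"]}

```bash
mkdir -p pics; python3 - <<'E'
from bench import robot, snapshot, spotter
import cv2,numpy as np
o=robot.get_obs(); print(o, robot.tips_ahead)
for n in("top","side"):
    s=snapshot(n); cv2.imwrite(f"pics/{n}0.png",s["img"]); print(n,s["camera_matrix"].round(1).tolist(),s["extrinsics"].round(4).tolist())
    for k in("scale","canister","lid","block1","mug","egg_cup","scoop","pot_stand","spice_jar","knob_grip","lid_handle"):
        for d in spotter.trace(k,s)[:8]:
            print(n,k,round(d["conf"],2),d["box"])
s=snapshot("wrist");print(s["camera_matrix"].tolist(),s["hand_eye"].round(4).tolist());cv2.imwrite("pics/wrist0.png",s["img"])
E
```

```text
{'time': 0.0, 'joint_positions': array([-1.42510354e+00,  8.79277351e-02,  1.37221447e+00,  1.22013544e-06,
        1.68360909e+00, -1.03131856e-01]), 'qvel': array([-0.00039142, -0.00064083, -0.00171548,  0.00080593, -0.00056187,
       -0.00028901]), 'joint_torque': array([ 5.97595645e-04, -3.40181530e+01, -3.02422607e+01,  7.18833972e-02,
        3.30203294e-02, -1.78726227e-04]), 'tool_pos': array([ 0.13534905, -0.53255135,  0.21533925]), 'ee_rot': array([-3.13944561e+00, -2.23436425e-04,  2.48824538e-01]), 'wrist_force': array([-0.95381468,  0.12408873, -0.4273979 ]), 'wrist_torque': array([ 0.02557693, -0.03960975,  0.05681127]), 'finger_force': 0.0, 'width': 0.09384067207152823} 0.011
top [[390.7, 0.0, 273.5], [0.0, 390.7, 203.4], [0.0, 0.0, 1.0]] [[-0.0094, -0.997, 0.0766, 0.4845], [-0.9999, 0.0083, -0.0144, -0.0549], [0.0137, -0.0767, -0.997, 0.9634], [0.0, 0.0, 0.0, 1.0]]
top scale 0.7 [86.7, 153.6, 91.7, 137.5]
top scale 0.21 [364.0, 165.6, 121.9, 75.8]
top canister 0.65 [325.9, 165.5, 160.6, 132.2]
top canister 0.21 [83.9, 152.3, 89.6, 93.6]
top lid 0.77 [363.5, 162.9, 12
[... 1491 characters left out ...]
1.1, 23.5, 25.8]
side mug 0.82 [94.7, 228.2, 60.6, 59.5]
side scoop 0.76 [356.0, 218.0, 20.9, 48.6]
side scoop 0.61 [98.8, 225.6, 55.7, 60.9]
side scoop 0.48 [284.9, 242.8, 21.4, 33.6]
side pot_stand 0.66 [206.4, 135.4, 70.3, 47.5]
side spice_jar 0.77 [194.4, 162.3, 17.4, 31.6]
side spice_jar 0.31 [289.4, 75.0, 73.5, 74.9]
side knob_grip 0.8 [266.9, 326.3, 33.4, 47.9]
side knob_grip 0.22 [173.6, 186.2, 21.7, 31.5]
side lid_handle 0.73 [293.2, 76.0, 72.1, 72.6]
[[325.19226210127806, 0.0, 281.61455294963474], [0.0, 325.19226210127806, 208.26213311898124], [0.0, 0.0, 1.0]] [[0.0014, -0.9702, -0.2422, 0.0699], [1.0, 0.0013, 0.0005, 0.0], [-0.0001, -0.2422, 0.9702, -0.1687], [0.0, 0.0, 0.0, 1.0]]
```

View pics/top0.png

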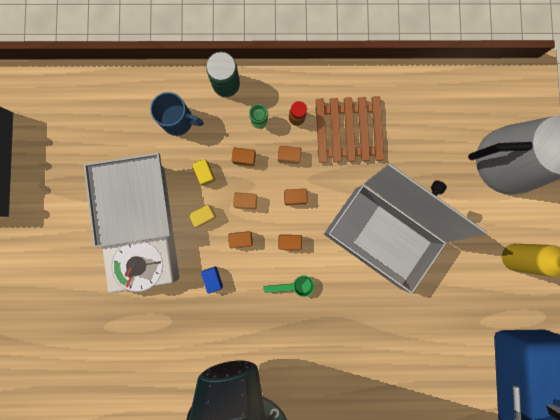

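View pics/side0.png

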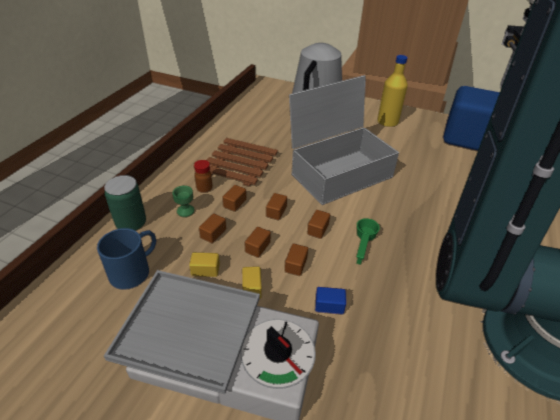

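The top view shows six brown blocks around px (240–296, 154–242). The two yellow look-alikes are at (203,172) and (202,216), and the blue one is at (212,279). The red hand points to about (128,283), the needle is at zero pointing right, and the lid leans back open. Next I fit models to get poses.

```bash
cat > h.py <<'E'
from bench import robot, snapshot, spotter
import cv2,numpy as np
from scipy.optimize import minimize
from scipy.spatial.transform import Rotation as R
def Rz(a): return np.array([[np.cos(a),-np.sin(a),0],[np.sin(a),np.cos(a),0],[0,0,1]])
def proj(s,P):
    E=s["extrinsics"];p=(np.asarray(P)-E[:3,3])@E[:3,:3];K=s["camera_matrix"]
    return p[:,:2]/p[:,2:]*K[0,0]+K[:2,2]
def back(s,uv,z):
    E=s["extrinsics"];K=s["camera_matrix"]
    d=E[:3,:3]@np.append((np.asarray(uv,float)-K[:2,2])/K[0,0],1);c=E[:3,3]
    return c+d*(z-c[2])/d[2]
def box(x0,x1,y0,y1,z0,z1): return np.array([[x,y,z] for x in(x0,x1) for y in(y0,y1) for z in(z0,z1)])
def block(p): return [box(-.018,.018,-.0275,.0275,0,.036)@Rz(p[2]).T+[p[0],p[1],0]]
def scale(p): return [b@Rz(p[2]).T+[p[0],p[1],0] for b in(box(-.1,.08,-.075,.075,0,.034),box(-.202,-.098,-.075,.075,0,.068),box(-.095,.095,-.085,.085,.072,.084))]
def lid(p):
    a=p[3];d=np.array([-np.cos(a),0,np.sin(a)]);n=np.array([np.sin(a),0,np.cos(a)])
    f=lambda u,y,h:np.array([.07,y,.08])+u*d+h*n
    return f
def canister(p):
    f=lid(p);L=np.array([f(u,y,h) for u in(0,.14) for y in(-.115,.115) for h in(0,.005)])
    K=np.array([f(.11+.014*c,.014*s,h) for c,s in((1,0),(-1,0),(0,1),(0,-1)) for h in(.03,.048)])
    return [b@Rz(p[2]).T+[p[0],p[1],0] for b in(box(-.07,.07,-.115,.115,0,.08),L,K)]
def render(s,hulls):
    m=np.zeros((420*4,560*4),np.uint8)
    for h in hulls:
        q=cv2.convexHull(((proj(s,h)+.5)*4*16).astype(np.int32)); cv2.fillConvexPoly(m,q,255,shift=4)
    return cv2.resize(m,(560,420),interpolation=cv2.INTER_AREA)/255.
def fit(model,obs,p0,step):
    def cost(p):
        c=0
        for s,m in obs:
            r=render(s,model(p)); c+=1-np.minimum(r,m).sum()/np.maximum(r,m).sum()
        return c/len(obs)
    p0=np.array(p0,float); sx=np.vstack([p0]+[p0+np.eye(len(p0))[i]*step[i] for i in range(len(p0))])
    r=minimize(cost,p0,method="Nelder-Mead",options=dict(initial_simplex=sx,xatol=1e-4,fatol=1e-4,maxiter=250))
    return r.x,r.fun
def draw(img,s,hulls,c=(0,255,0)):
    for h in hulls: cv2.polylines(img,[cv2.convexHull(proj(s,h).round().astype(np.int32))],True,c,1)
def brown(img):
    h=cv2.cvtColor(img,cv2.COLOR_BGR2HSV); return ((h[...,0]<14)&(h[...,1]>150)&(h[...,2]>40)).astype(float)
def go(x,y,z,yaw,o=None):
    "shift and rotvec (deg) in tool axes from measured pose to a pose pointing down"
    o=o or robot.get_obs(); T=R.from_euler("xyz",o["ee_rot"]); best=None
    for k in(-1,0,1):
        rv=(T.inv()*R.from_euler("xyz",[np.pi,0,yaw+k*np.pi])).as_rotvec(degrees=True)
        if best is None or abs(rv[2])<abs(best[2]): best=rv
    return (T.inv().apply(np.array([x,y,z])-o["tool_pos"])).round(4), best.round(1)
E
cat > fit0.py <<'E'
from h import *
import json
t=snapshot("top");s=snapshot("side")
tr=lambda n,p:[d for d in spotter.trace(n,p)][0]["region"].astype(float)
P={}
P["scale"]=fit(scale,[(t,tr("scale",t)),(s,tr("scale",s))],[.50,.29,.05],[.02,.02,.1])
lt=np.maximum(tr("canister",t),tr("lid",t));ls=np.maximum(tr("canister",s),tr("lid",s))
P["canister"]=fit(canister,[(t,lt),(s,ls)],[.42,-.35,-.65,1.8],[.02,.02,.15,-.15])
B=[]
bt=brown(t["img"]);bs=brown(s["img"])
for uv in((244,156),(289,154),(245,201),(296,197),(240,240),(290,242)):
    c=back(t,uv,.036); 
    def w(sn,m):
        q=proj(sn,[[c[0],c[1],.02]])[0]; k=np.zeros((420,560)); cv2.circle(k,tuple(q.round().astype(int).tolist()),24,1,-1); return (sn,m*k)
    o=[w(t,bt),w(s,bs)]
    r=min((fit(block,o,[c[0],c[1],a],[.01,.01,.3]) for a in(0,.8,1.6,2.4)),key=lambda q:q[1]); B.append(r)
for k,v in P.items(): print(k,v[0].round(4),round(v[1],3))
for b in B: print("block",b[0].round(4),round(b[1],3))
json.dump(dict(scale=P["scale"][0].tolist(),canister=P["canister"][0].tolist(),blocks=[b[0].tolist() for b in B]),open("p.json","w"))
for sn,n in((t,"t"),(s,"s")):
    im=sn["img"].copy(); draw(im,sn,scale(P["scale"][0]));draw(im,sn,canister(P["canister"][0]),(255,0,255))
    for b in B: draw(im,sn,block(b[0]),(255,255,0))
    if n=="t": a=cv2.resize(im[140:310,70:500],(800,316),interpolation=cv2.INTER_CUBIC)
    else: a2=cv2.resize(im[70:415,100:410],(256,284))
b2=cv2.resize(t["img"][230:300,95:185],(365,284),interpolation=cv2.INTER_CUBIC)
bot=np.hstack([a2,b2,np.zeros((284,800-256-365,3),np.uint8)])
cv2.imwrite("pics/fit.png",np.vstack([a,bot]))
E
python3 fit0.py
```

```text
Traceback (most recent call last):
  File "fit0.py", line 7, in <module>
    lt=np.maximum(tr("canister",t),tr("lid",t));ls=np.maximum(tr("canister",s),tr("lid",s))
                  ~~^^^^^^^^^^^^^^
  File "fit0.py", line 4, in <lambda>
    tr=lambda n,p:[d for d in spotter.trace(n,p)][0]["region"].astype(float)
                  ~~~~~~~~~~~~~~~~~~~~~~~~~~~~~~~^^^
IndexError: list index out of range
```

```bash
python3 - <<'E'
s=open("fit0.py").read()
s=s.replace('tr=lambda n,p:[d for d in spotter.trace(n,p)][0]["region"].astype(float)','''def tr(n,p):
    for _ in range(6):
        d=spotter.trace(n,p)
        if d and d[0]["conf"]>.45: return d[0]["region"].astype(float)
    print("missed",n); return np.zeros((420,560))''')
open("fit0.py","w").write(s)
E
python3 fit0.py
```

```text
missed lid
scale [0.5634 0.2642 0.1431] 0.033
canister [ 0.4723 -0.323  -0.6289  1.7428] 0.021
block [ 0.6733  0.0041 -0.0066] 0.264
block [ 0.6781 -0.1075  0.0447] 0.3
block [5.6430e-01 9.0000e-04 3.2421e+00] 0.576
block [ 0.5732 -0.1227  3.3343] 0.218
block [0.471  0.0127 3.3152] 0.183
block [ 0.464  -0.107   3.1998] 0.162
```

View pics/fit.png

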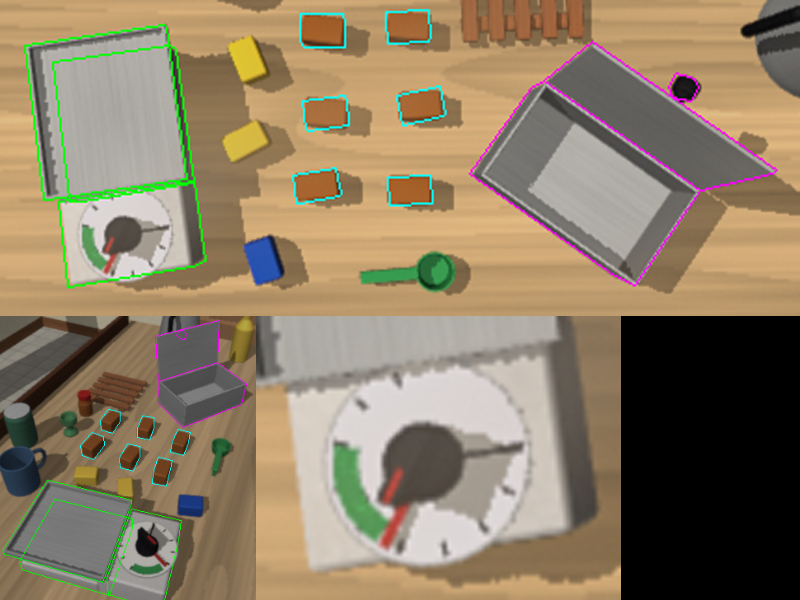

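The overlays sit on the scale, canister, lid and all six blocks. The red hand points lower left, about 2 rad clockwise of zero. Now I measure that angle and work out the first move.

```bash
cat >> h.py <<'E'
import json
def dial(s,p,z=.0715):
    "angles clockwise from scale -y of red / black / green pixels on the dial, with median and count per radius band"
    x,y,a=p; c=np.array([x-.15*np.cos(a),y-.15*np.sin(a)])
    h=cv2.cvtColor(s["img"],cv2.COLOR_BGR2HSV); H,S,V=h[...,0],h[...,1],h[...,2]
    masks=dict(red=((H<8)|(H>172))&(S>120)&(V>90),black=(V<95)&(S<110),green=(H>45)&(H<85)&(S>90))
    q=proj(s,[[c[0],c[1],z]])[0].astype(int)
    for n,m in masks.items():
        vv,uu=np.nonzero(m[q[1]-60:q[1]+60,q[0]-60:q[0]+60]);P=np.array([back(s,(u+q[0]-60,v+q[1]-60),z)[:2]-c for u,v in zip(uu,vv)])
        if len(P)==0: print(n,"none");continue
        r=np.hypot(*P.T); th=np.arctan2(P[:,1],P[:,0]); cw=((a-np.pi/2)-th+.5)%(2*np.pi)-.5
        for lo,hi in((.03,.042),(.042,.056)):
            k=(r>lo)&(r<hi)
            if k.any(): print(n,lo,k.sum(),np.percentile(cw[k],[5,50,95]).round(3))
E
python3 - <<'E'
from h import *
p=json.load(open("p.json"))["scale"]
for n in("top","side"): print(n);dial(snapshot(n),p)
a=p[2];print("knob",p[0]-.15*np.cos(a),p[1]-.15*np.sin(a), go(.415,.243,.16,-.29))
E
```

```text
top
red 0.03 14 [2.099 2.163 2.335]
red 0.042 10 [2.107 2.153 2.198]
black 0.03 1 [-0.022 -0.022 -0.022]
black 0.042 5 [-0.033 -0.011  1.592]
green 0.03 40 [2.333 2.838 3.385]
green 0.042 76 [2.371 2.869 3.42 ]
side
red 0.03 28 [2.054 2.118 2.184]
red 0.042 20 [2.07  2.12  2.169]
black 0.03 77 [-0.473  0.068  5.751]
black 0.042 77 [5.000e-03 4.334e+00 5.020e+00]
green 0.03 41 [2.361 2.889 3.344]
green 0.042 254 [2.355 2.858 3.372]
knob 0.41497574145194216 0.24280515596124563 (array([ 0.4621, -0.6834,  0.0565]), array([ 0. , -0. , 30.9]))
```

{"api": "servo_tool", "payload": {"commands": [0.462,-0.683,0.055,0,0,35,0.045,0.462,-0.683,0.055,0,0,35,0.045,0.462,-0.683,0.055,0,0,35,0.045,0.462,-0.683,0.055,0,0,35,0.045,0.462,-0.683,0.055,0,0,35,0.045,0.462,-0.683,0.055,0,0,35,0.045,0.462,-0.683,0.055,0,0,35,0.045,0.462,-0.683,0.055,0,0,35,0.045,0.462,-0.683,0.055,0,0,35,0.045,0.462,-0.683,0.055,0,0,35,0.045]}}

```text
time: 3.5
tool_pos: [0.3471, 0.055, 0.1754]
ee_rot: [-3.141, -0.003, -0.362]
wrist_force: [0.8, 0.1, 0.8]
width: 0.0449
finger_force: 0.0
```

```bash
python3 -c "
from h import *
print(go(.415,.243,.16,-.37), robot.get_obs()['joint_positions'])"
```

```text
(array([-0.003 , -0.1999,  0.0155]), array([-0. , -0.1,  0.5])) [-4.14292928e-03 -3.65994613e-01  1.84970811e+00 -5.20139409e-04
  1.65533858e+00  1.92831015e+00]
```

{"api": "servo_tool", "payload": {"commands": [-0.003,-0.2,0.015,0,0,0,0.045,-0.003,-0.2,0.015,0,0,0,0.045,-0.003,-0.2,0.015,0,0,0,0.045,-0.003,-0.2,0.015,0,0,0,0.045,-0.003,-0.2,0.015,0,0,0,0.045,-0.003,-0.2,0.015,0,0,0,0.045]}}

```text
time: 4.25
tool_pos: [0.4146, 0.2396, 0.1603]
ee_rot: [3.141, -0.001, -0.364]
wrist_force: [0.1, -0.7, -0.1]
width: 0.0451
finger_force: 0.0
```

```bash
cat >> h.py <<'E'
def wproj(s,o,P):
    T=R.from_euler("xyz",o["ee_rot"]); E=s["hand_eye"]
    p=(T.inv().apply(np.asarray(P)-o["tool_pos"])-E[:3,3])@E[:3,:3]
    r=np.linalg.norm(p[:,:2],axis=1); th=np.arctan2(r,p[:,2]); K=s["camera_matrix"]
    return p[:,:2]/r[:,None]*(th*K[0,0])[:,None]+K[:2,2]
def wback(s,o,uv,z):
    T=R.from_euler("xyz",o["ee_rot"]); E=s["hand_eye"];K=s["camera_matrix"]
    q=(np.asarray(uv,float)-K[:2,2]); r=np.hypot(*q); th=r/K[0,0]
    d=T.apply(E[:3,:3]@np.append(q/r*np.sin(th),np.cos(th))); c=o["tool_pos"]+T.apply(E[:3,3])
    return c+d*(z-c[2])/d[2]
def wlook(name):
    o=robot.get_obs(); s=snapshot("wrist"); return o,s
E
python3 - <<'E'
from h import *
o,s=wlook(0); print(go(.415,.243,.094,-.37,o), o["tool_pos"],o["joint_positions"][5])
p=json.load(open("p.json"))["scale"];a=p[2]
def W(P): return np.asarray(P)@Rz(a).T+[p[0],p[1],0]
im=s["img"].copy()
t=np.linspace(0,6.283,60); C=W(np.c_[-.15+.056*np.cos(t),.056*np.sin(t),0*t+.07])
cv2.polylines(im,[wproj(s,o,C).round().astype(np.int32)],True,(0,255,0),1)
b=-1.4277-2.13; bar=np.array([[x,y,0] for x,y in((.022,.006),(-.022,.006),(-.022,-.006),(.022,-.006))])@Rz(b).T+W([[-.15,0,.109]])
cv2.polylines(im,[wproj(s,o,bar).round().astype(np.int32)],True,(255,0,255),1)
rim=W([[.095,.085,.084],[-.095,.085,.084],[-.095,-.085,.084],[.095,-.085,.084]])
cv2.polylines(im,[wproj(s,o,rim).round().astype(np.int32)],True,(0,255,0),1)
cv2.imwrite("pics/w1.png",im)
E
```

```text
(array([-0.0008, -0.0034,  0.0663]), array([ 0. , -0. ,  0.4])) [0.41455198 0.23960025 0.16025211] 2.340530362195538
```

View pics/w1.png

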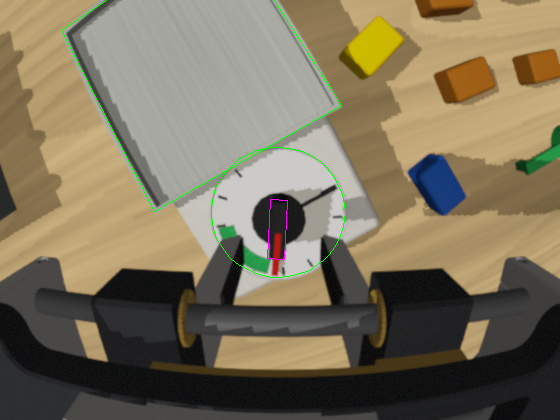

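The overlay matches the dial, the rim and the knob bar (bar top around px (278,228)). Gripping the knob.

{"api": "servo_tool", "payload": {"commands": [-0.001,-0.003,0.04,0,0,3,0.045,-0.001,-0.003,0.066,0,0,3,0.045,-0.001,-0.003,0.066,0,0,3,0.045,-0.001,-0.003,0.066,0,0,3,0.045,-0.001,-0.003,0.066,0,0,3,0.0,-0.001,-0.003,0.066,0,0,3,0.0,-0.001,-0.003,0.066,0,0,3,0.0,-0.001,-0.003,0.066,0,0,3,0.0,-0.001,-0.003,0.066,0,0,3,0.0,-0.001,-0.003,0.066,0,0,3,0.0]}}

```text
time: 5.55
tool_pos: [0.4144, 0.2427, 0.0943]
ee_rot: [3.138, -0.0, -0.415]
wrist_force: [-2.6, -4.6, 3.7]
width: 0.0121
finger_force: 30.0
```

{"api": "servo_tool", "payload": {"commands": [0,0,0,0,0,-10,0,0,0,0,0,0,-20,0,0,0,0,0,0,-30,0,0,0,0,0,0,-40,0,0,0,0,0,0,-50,0,0,0,0,0,0,-60,0,0,0,0,0,0,-70,0,0,0,0,0,0,-80,0,0,0,0,0,0,-90,0,0,0,0,0,0,-100,0]}}

```text
time: 6.8
tool_pos: [0.4139, 0.2438, 0.0943]
ee_rot: [-3.14, 0.002, 1.337]
wrist_force: [-2.5, -2.8, 4.1]
width: 0.0119
finger_force: 30.0
```

{"api": "servo_tool", "payload": {"commands": [0,0,0,0,0,-5,0,0,0,0,0,0,-10,0,0,0,0,0,0,-15,0,0,0,0,0,0,-20,0,0,0,0,0,0,-23,0,0,0,0,0,0,-26,0,0,0,0,0,0,-26,0,0,0,0,0,0,-26,0]}}

```text
time: 7.8
tool_pos: [0.4137, 0.2438, 0.0943]
ee_rot: [-3.139, 0.0, 1.782]
wrist_force: [-5.4, -2.5, 5.5]
width: 0.0125
finger_force: 31.4
```

```bash
python3 - <<'E'
from h import *
o=robot.get_obs();print(o["ee_rot"],o["wrist_torque"],o["tool_pos"])
dial(snapshot("side"),json.load(open("p.json"))["scale"])
E
```

```text
[-3.13874111e+00  2.92807429e-04  1.78241090e+00] [-0.42617239  0.8508324  -0.6820835 ] [0.41365262 0.24377499 0.0942736 ]
red 0.03 4 [-0.168 -0.132 -0.123]
black 0.03 60 [-0.453 -0.05   0.34 ]
black 0.042 219 [-0.421  0.196  5.684]
green 0.03 41 [2.361 2.889 3.344]
green 0.042 250 [2.355 2.857 3.368]
```

{"api": "servo_tool", "payload": {"commands": [0,0,0,0,0,0,0.045,0,0,0,0,0,0,0.045,0,0,0,0,0,0,0.045,0,0,-0.06,0,0,0,0.045,0,0,-0.1,0,0,0,0.06,0,0,-0.1,0,0,0,0.06,0,0,-0.1,0,0,0,0.06]}}

```text
time: 8.72
tool_pos: [0.4145, 0.244, 0.1928]
ee_rot: [-3.14, 0.0, 1.785]
wrist_force: [0.1, -0.2, -0.6]
width: 0.0602
finger_force: 0.0
```

```bash
python3 - <<'E'
from h import *
p=json.load(open("p.json"))["scale"];a=p[2]
print("side");dial(snapshot("side"),p)
o,s=wlook(0); cv2.imwrite("pics/w2.png",s["img"]); im=s["img"]
c=np.array([p[0]-.15*np.cos(a),p[1]-.15*np.sin(a)])
h=cv2.cvtColor(im,cv2.COLOR_BGR2HSV);m=((h[...,0]<6)|(h[...,0]>174))&(h[...,1]>150)&(h[...,2]>90)
for lo,hi,z in((.026,.055,.0715),(0,.024,.109)):
    P=np.array([wback(s,o,(u,v),z)[:2]-c for v,u in zip(*np.nonzero(m))]);r=np.hypot(*P.T);k=(r<hi)&(r>lo)
    cw=((a-np.pi/2)-np.arctan2(P[k,1],P[k,0])+3)%(2*np.pi)-3;print(k.sum(),np.median(cw) if k.any() else None)
E
```

```text
side
red 0.03 23 [-0.189 -0.129 -0.065]
red 0.042 16 [-0.097 -0.007  0.043]
black 0.03 22 [-0.277  0.02   0.092]
black 0.042 11 [1.631 4.606 4.832]
green 0.03 41 [2.361 2.889 3.344]
green 0.042 251 [2.355 2.857 3.368]
137 0.025040972163925534
157 0.10548707738435503
```

View pics/w2.png

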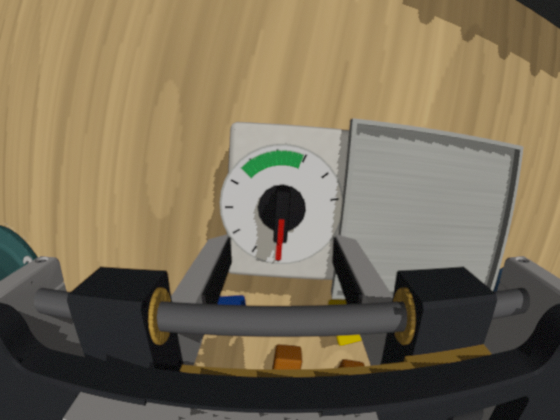

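The red hand (tip at about (279,258)) lies exactly over the needle at the zero mark, and the stop pushed back with 0.68 N m, so the marker is home. Next I refit the blocks from the network regions.

```bash
cat >> h.py <<'E'
def blocks():
    "poses of the brown blocks on the shelf, from top + side"
    S={n:snapshot(n) for n in("top","side")}; D={}
    for n,s in S.items():
        h=cv2.cvtColor(s["img"],cv2.COLOR_BGR2HSV); D[n]=[]
        for d in spotter.trace("block1",s):
            m=d["region"]
            if d["conf"]>.3 and m.sum()>60 and np.median(h[...,0][m])<14: D[n].append((m.astype(float),np.argwhere(m).mean(0)[::-1]))
    out=[]
    for n in D:
        for m,c in D[n]:
            w=back(S[n],c,.025)
            if any(np.hypot(*(w[:2]-q[:2]))<.03 for q,_,_ in out): continue
            ob=[(S[n],m)]; o="side" if n=="top" else "top"
            for m2,c2 in D[o]:
                if np.linalg.norm(proj(S[o],[[w[0],w[1],.02]])[0]-c2)<9: ob.append((S[o],m2))
            r=min((fit(block,ob,[w[0],w[1],a],[.008,.008,.3]) for a in(0,.8,1.6,2.4)),key=lambda q:q[1])
            x=r[0];x[2]=(x[2]+np.pi/2)%np.pi-np.pi/2; out.append((x,r[1],len(ob)))
    for x,f,k in sorted(out,key=lambda q:-q[0][0]): print("block",x.round(4),round(f,3),k)
    return [x for x,_,_ in out]
E
python3 - <<'E'
from h import *
blocks(); o=robot.get_obs()
for b in((.471,.0127,.17),(.5643,.0009,.1)): print(go(b[0],b[1],.1,b[2]+np.pi/2,o))
E
```

```text
block [ 0.6769 -0.1073 -0.0303] 0.105 2
block [ 0.6731  0.0039 -0.1069] 0.435 2
block [ 0.5725 -0.1204  0.066 ] 0.097 1
block [0.4717 0.0135 0.0539] 0.418 2
block [ 0.464  -0.1078 -0.005 ] 0.391 2
(array([-0.2379,  0.0065,  0.0927]), array([-0.1,  0. ,  2.5]))
(array([-0.2692,  0.0952,  0.0926]), array([-0.1,  0. ,  6.5]))
```

{"api": "servo_tool", "payload": {"commands": [-0.238,0.006,0.05,0,0,2.5,0.07,-0.238,0.006,0.07,0,0,2.5,0.07,-0.238,0.006,0.07,0,0,2.5,0.07,-0.238,0.006,0.07,0,0,2.5,0.07,-0.238,0.006,0.07,0,0,2.5,0.07,-0.238,0.006,0.07,0,0,2.5,0.07]}}

```text
time: 9.78
tool_pos: [0.471, 0.0132, 0.1238]
ee_rot: [-3.141, -0.001, 1.74]
wrist_force: [-0.1, -0.6, 0.9]
width: 0.07
finger_force: 0.0
```

```bash
cat >> h.py <<'E'
def wfit(x,y,yaw,save=None):
    "refine a block's pose (near x,y,yaw) in the wrist picture; prints it and the move to grasp height"
    o=robot.get_obs(); s=snapshot("wrist"); h=cv2.cvtColor(s["img"],cv2.COLOR_BGR2HSV)
    m=((h[...,0]<14)&(h[...,1]>165)&(h[...,2]>35)).astype(np.uint8)
    m=cv2.morphologyEx(m,cv2.MORPH_OPEN,np.ones((3,3))); n,L,st,ce=cv2.connectedComponentsWithStats(m)
    q=wproj(s,o,[[x,y,.02]])[0]
    i=min((i for i in range(1,n) if st[i,4]>250),key=lambda i:np.hypot(*(ce[i]-q))); m=(L==i).astype(float)
    def rend(p):
        a=np.zeros((420,560),np.uint8); c=cv2.convexHull((wproj(s,o,block(p)[0])*16).astype(np.int32)); cv2.fillConvexPoly(a,c,1,shift=4); return a
    cost=lambda p:1-np.minimum(rend(p),m).sum()/np.maximum(rend(p),m).sum()
    w=wback(s,o,ce[i],.03); best=None
    for a in(yaw-.35,yaw,yaw+.35):
        p0=np.array([w[0],w[1],a]); r=minimize(cost,p0,method="Nelder-Mead",options=dict(initial_simplex=np.vstack([p0,p0+[.01,0,0],p0+[0,.01,0],p0+[0,0,.2]]),xatol=1e-4,fatol=1e-4))
        if best is None or r.fun<best.fun: best=r
    p=best.x; print("wrist block",p.round(4),round(best.fun,3),"expected px",q.round(),"seen",ce[i].round(),"area",st[i,4])
    if save:
        im=s["img"].copy(); cv2.polylines(im,[cv2.convexHull(wproj(s,o,block(p)[0]).round().astype(np.int32))],True,(0,255,0),1); cv2.imwrite(save,im)
    print("to grasp",go(p[0],p[1],.016,p[2]+np.pi/2,o)); return p
E
python3 -c "
from h import *
wfit(.471,.0127,.17,'pics/w3.png')"
```

```text
Traceback (most recent call last):
  File "h.py", line 101, in wfit
    i=min((i for i in range(1,n) if st[i,4]>250),key=lambda i:np.hypot(*(ce[i]-q))); m=(L==i).astype(float)
ValueError: min() iterable argument is empty
```

```bash
python3 -c "
from h import *
o=robot.get_obs();s=snapshot('wrist');q=wproj(s,o,[[.471,.0127,.036]])[0];print(q)
h=cv2.cvtColor(s['img'],cv2.COLOR_BGR2HSV);u,v=q.astype(int)
for dx in(-90,-60,-45,-30,-15,0,15,30,45,60,90): print(dx,h[v,u+dx],h[v+dx if v+dx<420 else 419,u])
cv2.imwrite('pics/w3.png',s['img'])"
```

```text
[281.02265027 216.36635631]
-90 [ 19 100 187] [ 19  96 188]
-60 [ 20  99 191] [ 20 100 183]
-45 [ 20  98 188] [ 19  99 181]
-30 [ 19 107 138] [ 16 208 159]
-15 [ 16 222 155] [ 16 219 156]
0 [ 16 217 154] [ 16 217 154]
15 [ 16 218 153] [ 16 220 154]
30 [ 20  98 187] [ 18 128 120]
45 [ 19  99 180] [ 20  98 188]
60 [ 20  97 192] [ 19  98 192]
90 [ 16 238  76] [18 77 89]
```

View pics/w3.png

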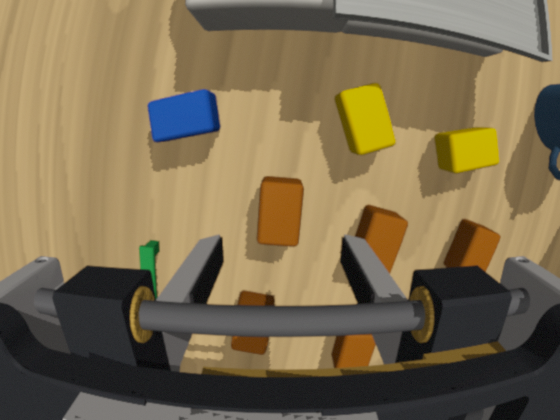

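The target block sits centred at px (281,212), between the fingers and nearly aligned. The brown hue is 16, so I fix the threshold.

```bash
sed -i 's/m=((h\[...,0\]<14)&(h\[...,1\]>165)&(h\[...,2\]>35)).astype(np.uint8)/m=((h[...,0]<19)\&(h[...,1]>165)\&(h[...,2]>35)).astype(np.uint8)/; s/return ((h\[...,0\]<14)&(h\[...,1\]>150)/return ((h[...,0]<19)\&(h[...,1]>165)/; s/np.median(h\[...,0\]\[m\])<14/np.median(h[...,0][m])<19/' h.py; python3 -c "
from h import *
wfit(.471,.0127,.17)"
```

```text
wrist block [0.4693 0.0134 0.0449] 0.129 expected px [281. 212.] seen [279. 211.] area 2779
to grasp (array([-0.0003, -0.0022,  0.1085]), array([ 0.1, -0. ,  7.3]))
```

{"api": "servo_tool", "payload": {"commands": [0,-0.002,0.06,0,0,5,0.07,0,-0.002,0.108,0,0,5,0.07,0,-0.002,0.108,0,0,5,0.07,0,-0.002,0.108,0,0,5,0.0,0,-0.002,0.108,0,0,5,0.0,0,-0.002,0.108,0,0,5,0.0,0,-0.002,0.108,0,0,5,0.0,0,-0.002,0.05,0,0,5,0.0,0,-0.002,-0.03,0,0,5,0.0,0,-0.002,-0.03,0,0,5,0.0]}}

```text
time: 11.18
tool_pos: [0.4716, 0.0122, 0.1587]
ee_rot: [3.133, 0.002, 1.654]
wrist_force: [-0.3, -0.2, -1.9]
width: 0.0357
finger_force: 30.0
```

```bash
python3 -c "
from h import *
print(go(.6022,.3102,.093,.143+np.pi/2))"
```

```text
(array([0.2863, 0.1542, 0.0666]), array([ 0.5,  0.1, -3.4]))
```

{"api": "servo_tool", "payload": {"commands": [0.286,0.154,0,0,0,-3.4,0,0.286,0.154,0,0,0,-3.4,0,0.286,0.154,0,0,0,-3.4,0,0.286,0.154,0,0,0,-3.4,0,0.286,0.154,0,0,0,-3.4,0,0.286,0.154,0.02,0,0,-3.4,0,0.286,0.154,0.05,0,0,-3.4,0,0.286,0.154,0.062,0,0,-3.4,0,0.286,0.154,0.064,0,0,-3.4,0,0.286,0.154,0.064,0,0,-3.4,0]}}

```text
time: 12.42
tool_pos: [0.5994, 0.3097, 0.0908]
ee_rot: [3.14, -0.0, 1.712]
wrist_force: [1.2, -0.3, -0.7]
width: 0.0356
finger_force: 30.0
```

```bash
python3 -c "
from h import *
print(go(.6022,.3102,.093,.143+np.pi/2)); print(robot.get_obs()['wrist_force'])"
```

```text
(array([ 0.0001,  0.0029, -0.0022]), array([ 0.1, -0. , -0.1]))
[ 1.23273756 -0.27179546 -0.69394985]
```

{"api": "servo_tool", "payload": {"commands": [0,0,0,0,0,0,0.05,0,0,0,0,0,0,0.05,0,0,-0.03,0,0,0,0.05,0,0,-0.07,0,0,0,0.05,-0.06,0,-0.07,0,0,0,0.07,-0.12,0,-0.07,0,0,0,0.07,-0.18,0.005,-0.07,0,0,0,0.07,-0.24,0.01,-0.06,0,0,0,0.07,-0.3,0.015,-0.04,0,0,0,0.07,-0.3,0.015,-0.04,0,0,0,0.07]}}

```text
time: 13.68
tool_pos: [0.656, 0.0108, 0.1281]
ee_rot: [-3.139, 0.001, 1.707]
wrist_force: [0.3, 0.9, -0.2]
width: 0.0697
finger_force: 0.0
```

```bash
python3 -c "
from h import *
p=json.load(open('p.json'))['scale']
t=snapshot('top');dial(t,p);dial(snapshot('side'),p)
wfit(.5643,.0009,.1,'pics/w4.png'); blocks()
a=cv2.resize(t['img'][140:310,70:350],(560,340)); cv2.imwrite('pics/t4.png',np.vstack([a,cv2.imread('pics/w4.png')[170:]]))"
```

```text
red 0.03 7 [-0.055 -0.022  0.005]
red 0.042 7 [-0.034 -0.011  0.026]
green 0.03 39 [2.332 2.812 3.385]
green 0.042 75 [2.37  2.859 3.392]
red 0.03 18 [-0.183 -0.132 -0.08 ]
red 0.042 16 [-0.097 -0.007  0.043]
black 0.03 41 [-0.277  0.068  0.85 ]
black 0.042 54 [0.519 3.963 4.921]
green 0.03 41 [2.361 2.889 3.344]
green 0.042 254 [2.355 2.857 3.367]
wrist block [ 0.5624 -0.0009 -0.1924] 0.157 expected px [180. 210.] seen [178. 209.] area 2667
to grasp (array([-0.0026, -0.0954,  0.1141]), array([ 0. , -0. , 19.1]))
block [ 0.6772 -0.1069 -0.0664] 0.247 2
block [ 0.6727  0.0047 -0.0218] 0.114 1
block [0.6366 0.2825 0.1407] 0.074 1
block [0.6099 0.3372 0.1086] 0.068 1
block [ 0.5736 -0.1211 -0.0075] 0.095 2
block [0.5643 0.0039 0.1418] 0.216 1
block [ 0.4639 -0.1055  0.0055] 0.098 2
```

View pics/t4.png

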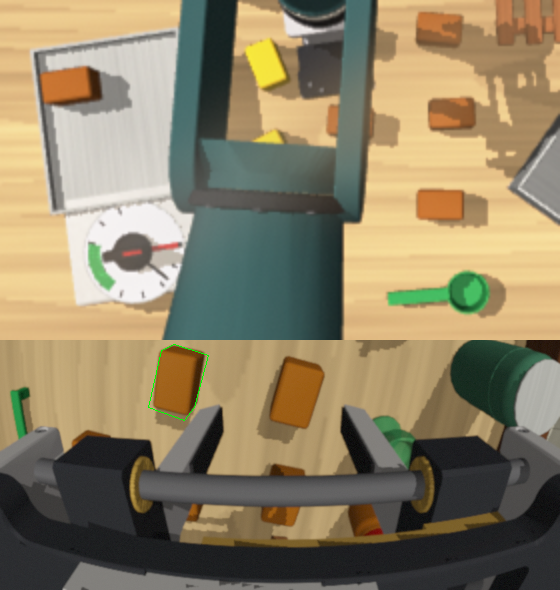

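Block 1 sits in the pan corner, the needle is at roughly 0.7 rad and the red hand is still at zero. The arm is hovering next to the block at (0.673, 0.004), so I take that one next.

```bash
python3 -c "
from h import *
wfit(.6731,.0039,-.05)"
```

```text
wrist block [ 0.6701  0.0035 -0.0575] 0.128 expected px [297. 225.] seen [295. 224.] area 2679
to grasp (array([-0.0154,  0.0112,  0.115 ]), array([ 0.1,  0. , 11.6]))
```

{"api": "servo_tool", "payload": {"commands": [-0.015,0.012,0.04,0,0,10,0.07,-0.015,0.012,0.09,0,0,10,0.07,-0.015,0.012,0.113,0,0,10,0.07,-0.015,0.012,0.113,0,0,10,0.07,-0.015,0.012,0.113,0,0,10,0.0,-0.015,0.012,0.113,0,0,10,0.0,-0.015,0.012,0.113,0,0,10,0.0,-0.015,0.012,0.113,0,0,10,0.0]}}

```text
time: 15.08
tool_pos: [0.6706, 0.0023, 0.0177]
ee_rot: [3.141, 0.0, 1.539]
wrist_force: [-0.7, -0.1, 1.4]
width: 0.0367
finger_force: 29.0
```

{"api": "servo_tool", "payload": {"commands": [0,0,-0.06,0,0,0,0,0,0,-0.12,0,0,0,0,0,0,-0.14,0,0,0,0,0,0,-0.14,0,0,0,0]}}

```text
time: 15.58
tool_pos: [0.671, 0.0022, 0.1583]
ee_rot: [3.139, 0.0, 1.539]
wrist_force: [-1.0, 0.3, -0.9]
width: 0.0369
finger_force: 29.0
```

```bash
python3 -c "
from h import *
print(go(.6136,.2310,.089,.143+np.pi/2))"
```

```text
(array([ 0.2268, -0.065 ,  0.0691]), array([  0.2,   0. , -10. ]))
```

{"api": "servo_tool", "payload": {"commands": [0.227,-0.065,0,0,0,-10,0,0.227,-0.065,0,0,0,-10,0,0.227,-0.065,0,0,0,-10,0,0.227,-0.065,0,0,0,-10,0,0.227,-0.065,0.03,0,0,-10,0,0.227,-0.065,0.06,0,0,-10,0,0.227,-0.065,0.069,0,0,-10,0,0.227,-0.065,0.069,0,0,-10,0,0.227,-0.065,0.069,0,0,-10,0]}}

```text
time: 16.7
tool_pos: [0.6134, 0.2311, 0.0887]
ee_rot: [3.14, -0.0, 1.713]
wrist_force: [-0.2, 0.2, -1.3]
width: 0.0365
finger_force: 29.0
```

{"api": "servo_tool", "payload": {"commands": [0,0,0,0,0,0,0.05,0,0,0,0,0,0,0.05,0,0,-0.03,0,0,0,0.05,0,0,-0.06,0,0,0,0.05,0,0,-0.06,0,0,0,0.07,0,0,-0.06,0,0,0,0.07]}}

```text
time: 17.45
tool_pos: [0.6124, 0.2311, 0.1471]
ee_rot: [-3.141, 0.0, 1.713]
wrist_force: [-0.4, 0.0, -0.1]
width: 0.0663
finger_force: 0.0
```

```bash
python3 -c "
from h import *
print(go(.5643,.001,.13,.1+np.pi/2))"
```

```text
(array([-0.221 , -0.0802,  0.0172]), array([-0. ,  0. ,  2.4]))
```

{"api": "servo_tool", "payload": {"commands": [-0.221,-0.08,0,0,0,2,0.07,-0.221,-0.08,0,0,0,2,0.07,-0.221,-0.08,0.017,0,0,2,0.07,-0.221,-0.08,0.017,0,0,2,0.07,-0.221,-0.08,0.017,0,0,2,0.07,-0.221,-0.08,0.017,0,0,2,0.07,-0.221,-0.08,0.017,0,0,2,0.07]}}

```text
time: 18.32
tool_pos: [0.565, 0.0024, 0.1305]
ee_rot: [-3.141, -0.0, 1.68]
wrist_force: [0.1, -0.1, -0.1]
width: 0.0699
finger_force: 0.0
```

```bash
python3 -c "
from h import *
p=json.load(open('p.json'))['scale']
s=snapshot('side');t=snapshot('top')
wfit(.5643,.0009,0,'pics/w5.png')
a=cv2.resize(s['img'][270:416,100:330],(560,355)); cv2.imwrite('pics/t5.png',np.vstack([a,cv2.imread('pics/w5.png')[170:]]))"
```

```text
wrist block [ 5.621e-01  1.000e-04 -7.170e-02] 0.126 expected px [280. 210.] seen [279. 210.] area 2654
to grasp (array([-0.002 , -0.0032,  0.1148]), array([ 0. , -0. , 10.4]))
```

View pics/t5.png

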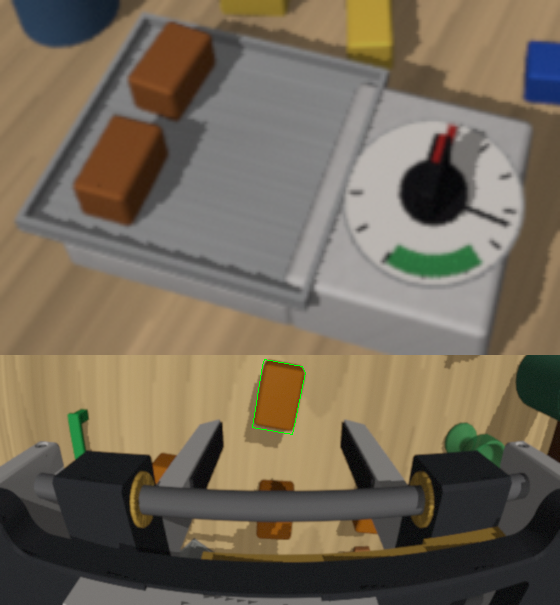

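Two blocks are on the pan, with the needle tip at (507,223) in the enlarged side view. The wrist outline fits the third block well, so I pick it up.

{"api": "servo_tool", "payload": {"commands": [-0.002,-0.003,0.05,0,0,10,0.07,-0.002,-0.003,0.1,0,0,10,0.07,-0.002,-0.003,0.113,0,0,10,0.07,-0.002,-0.003,0.113,0,0,10,0.0,-0.002,-0.003,0.113,0,0,10,0.0,-0.002,-0.003,0.113,0,0,10,0.0,-0.002,-0.003,0.113,0,0,10,0.0]}}

```text
time: 19.35
tool_pos: [0.5631, -0.0013, 0.0196]
ee_rot: [3.139, 0.0, 1.504]
wrist_force: [-0.1, -0.2, 4.6]
width: 0.036
finger_force: 30.0
```

{"api": "servo_tool", "payload": {"commands": [0,0,-0.06,0,0,0,0,0,0,-0.12,0,0,0,0,0,0,-0.14,0,0,0,0,0,0,-0.14,0,0,0,0]}}

```text
time: 19.85
tool_pos: [0.5635, -0.0013, 0.1607]
ee_rot: [3.136, 0.0, 1.504]
wrist_force: [0.4, 0.4, -1.3]
width: 0.0353
finger_force: 30.0
```

```bash
cat >> h.py <<'E'
def hand(s,p,uv,z=.0715):
    x,y,a=p; w=back(s,uv,z)[:2]-[x-.15*np.cos(a),y-.15*np.sin(a)]
    cw=((a-np.pi/2)-np.arctan2(w[1],w[0])+.5)%(2*np.pi)-.5; print("hand rad",round(cw,3),"pan mm",round(cw/.13,1),"g",round(cw/.13*16.31),"r",np.hypot(*w).round(3))
E
python3 -c "
from h import *
p=json.load(open('p.json'))['scale'];s=snapshot('side')
hand(s,p,(308.2,361.7)); print(go(.5132,.2974,.083,.143+np.pi/2),robot.get_obs()['wrist_force'])"
```

```text
hand rad 1.698 pan mm 13.1 g 213 r 0.05
(array([ 0.2946, -0.069 ,  0.0751]), array([  0.1,   0. , -12. ])) [-0.71344729  0.22671692 -1.81834839]
```

{"api": "servo_tool", "payload": {"commands": [0.295,-0.069,0,0,0,-12,0,0.295,-0.069,0,0,0,-12,0,0.295,-0.069,0,0,0,-12,0,0.295,-0.069,0,0,0,-12,0,0.295,-0.069,0,0,0,-12,0,0.295,-0.069,0.03,0,0,-12,0,0.295,-0.069,0.065,0,0,-12,0,0.295,-0.069,0.075,0,0,-12,0,0.295,-0.069,0.075,0,0,-12,0,0.295,-0.069,0.075,0,0,-12,0]}}

```text
time: 21.15
tool_pos: [0.5139, 0.2979, 0.0841]
ee_rot: [3.14, -0.0, 1.713]
wrist_force: [-0.3, -0.0, -0.8]
width: 0.0357
finger_force: 30.0
```

{"api": "servo_tool", "payload": {"commands": [0,0,0,0,0,0,0.05,0,0,0,0,0,0,0.05,0,0,-0.03,0,0,0,0.05,0,0,-0.07,0,0,0,0.05,-0.06,0,-0.07,0,0,0,0.07,-0.12,0,-0.07,0,0,0,0.07,-0.18,0,-0.07,0,0,0,0.07,-0.24,0,-0.07,0,0,0,0.07,-0.24,0,-0.07,0,0,0,0.07]}}

```text
time: 22.28
tool_pos: [0.5478, 0.0562, 0.1537]
ee_rot: [3.14, 0.001, 1.707]
wrist_force: [-0.4, 0.5, 0.1]
width: 0.0699
finger_force: 0.0
```

```bash
python3 -c "
from h import *
s=snapshot('side'); t=snapshot('top')
a=cv2.resize(s['img'][270:416,100:330],(560,355)); b=cv2.resize(t['img'][140:310,70:350],(400,243))
b=np.hstack([b,np.zeros((243,160,3),np.uint8)]); cv2.imwrite('pics/t6.png',np.vstack([a,b]))
blocks()"
```

```text
block [ 0.6751 -0.1073 -0.0062] 0.372 2
block [0.6441 0.205  0.0591] 0.037 1
block [0.6284 0.2887 0.153 ] 0.043 1
block [0.6109 0.3435 1.3185] 0.284 1
block [ 0.5742 -0.1202  0.0633] 0.321 2
block [0.535  0.2784 0.122 ] 0.058 1
block [0.5161 0.3368 0.1586] 0.471 1
block [ 0.4647 -0.1055 -0.002 ] 0.088 2
```

View pics/t6.png

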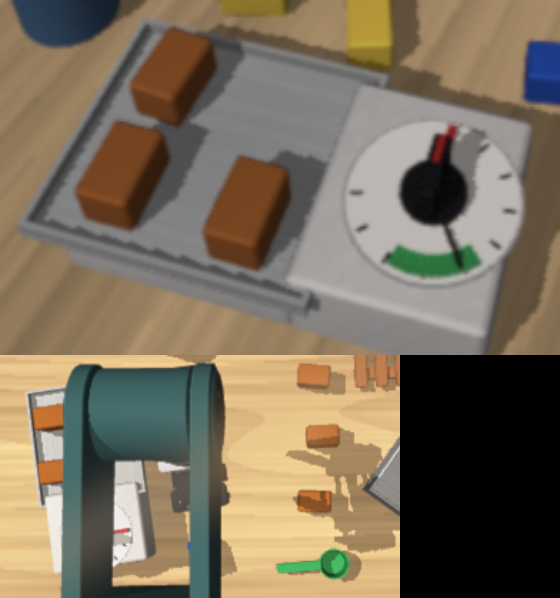

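The needle tip at (461,268) is well inside the green sector with three blocks on. Next come the three leftover blocks.

```bash
python3 -c "
from h import *
p=json.load(open('p.json'))['scale'];s=snapshot('side')
hand(s,p,(289.3,380.2)); print(go(.4645,-.1055,.13,np.pi/2))"
```

```text
hand rad 2.529 pan mm 19.5 g 317 r 0.051
(array([-0.1535, -0.1057,  0.023 ]), array([ 0. , -0. ,  8.3]))
```

{"api": "servo_tool", "payload": {"commands": [-0.153,-0.106,0.02,0,0,8,0.07,-0.153,-0.106,0.022,0,0,8,0.07,-0.153,-0.106,0.022,0,0,8,0.07,-0.153,-0.106,0.022,0,0,8,0.07,-0.153,-0.106,0.022,0,0,8,0.07,-0.153,-0.106,0.022,0,0,8,0.07]}}

```text
time: 23.38
tool_pos: [0.4648, -0.1047, 0.1313]
ee_rot: [3.141, -0.0, 1.576]
wrist_force: [0.7, -0.0, -0.4]
width: 0.07
finger_force: 0.0
```

```bash
python3 -c "
from h import *
wfit(.4645,-.1055,0)"
```

```text
wrist block [ 0.4625 -0.1062 -0.0118] 0.114 expected px [281. 209.] seen [278. 210.] area 2672
to grasp (array([-0.0015, -0.0023,  0.1153]), array([ 0., -0.,  1.]))
```

{"api": "servo_tool", "payload": {"commands": [-0.001,-0.002,0.05,0,0,1,0.07,-0.001,-0.002,0.1,0,0,1,0.07,-0.001,-0.002,0.113,0,0,1,0.07,-0.001,-0.002,0.113,0,0,1,0.0,-0.001,-0.002,0.113,0,0,1,0.0,-0.001,-0.002,0.113,0,0,1,0.0,-0.001,-0.002,0.113,0,0,1,0.0]}}

```text
time: 24.3
tool_pos: [0.4629, -0.1077, 0.0194]
ee_rot: [3.139, 0.001, 1.556]
wrist_force: [-0.3, 0.8, 3.9]
width: 0.0361
finger_force: 30.0
```

{"api": "servo_tool", "payload": {"commands": [0,0,-0.06,0,0,0,0,0,0,-0.12,0,0,0,0,0,0,-0.15,0,0,0,0,0,0,-0.15,0,0,0,0]}}

```text
time: 24.8
tool_pos: [0.4636, -0.1079, 0.1712]
ee_rot: [3.135, 0.002, 1.556]
wrist_force: [-0.2, 0.4, -0.9]
width: 0.0353
finger_force: 30.0
```

```bash
python3 -c "
from h import *
print(go(.4202,-.3692,.03,2.513))"
```

```text
(array([-0.2615, -0.0404,  0.1415]), array([  0.3,   0.3, -54.8]))
```

{"api": "servo_tool", "payload": {"commands": [-0.261,-0.04,0,0,0,-55,0,-0.261,-0.04,0,0,0,-55,0,-0.261,-0.04,0,0,0,-55,0,-0.261,-0.04,0,0,0,-55,0,-0.261,-0.04,0,0,0,-55,0,-0.261,-0.04,0,0,0,-55,0,-0.261,-0.04,0,0,0,-55,0]}}

```text
time: 25.68
tool_pos: [0.4169, -0.3672, 0.1649]
ee_rot: [3.141, -0.005, 2.514]
wrist_force: [-0.1, 0.6, -0.8]
width: 0.0359
finger_force: 30.0
```

```bash
python3 -c "
from h import *
o=robot.get_obs();print(go(.4202,-.3692,.027,2.513,o))
s=snapshot('wrist');im=s['img'].copy();p=json.load(open('p.json'))['canister']
for z in(.08,):
    for d in(0,.004):
        q=np.array([[-.07+d,-.115+d,z],[.07-d,-.115+d,z],[.07-d,.115-d,z],[-.07+d,.115-d,z]])@Rz(p[2]).T+[p[0],p[1],0]
        cv2.polylines(im,[wproj(s,o,q).round().astype(np.int32)],True,(0,255,0),1)
cv2.imwrite('pics/w7.png',im)"
```

```text
(array([-0.0045,  0.0002,  0.1379]), array([ 0.1, -0.3,  0. ]))
```

View pics/w7.png

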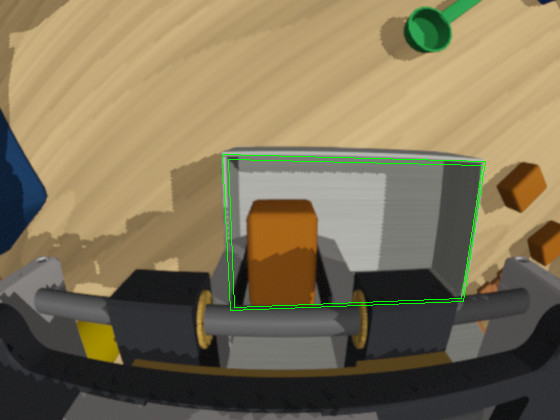

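The canister outline matches the wrist view and the held block is over the interior at its left end. Lowering it.

{"api": "servo_tool", "payload": {"commands": [-0.004,0,0.05,0,0,0,0,-0.004,0,0.1,0,0,0,0,-0.004,0,0.13,0,0,0,0,-0.004,0,0.136,0,0,0,0,-0.004,0,0.136,0,0,0,0,-0.004,0,0.136,0,0,0,0.048,-0.004,0,0.136,0,0,0,0.048,-0.004,0,0.08,0,0,0,0.048,-0.004,0,0.02,0,0,0,0.048,-0.004,0,0.0,0,0,0,0.048]}}

```text
time: 26.98
tool_pos: [0.4231, -0.3719, 0.1747]
ee_rot: [-3.139, 0.011, 2.516]
wrist_force: [0.3, 0.1, -0.5]
width: 0.0481
finger_force: 0.0
```

```bash
python3 -c "
from h import *
print(go(.574,-.1205,.13,np.pi/2+.03))"
```

```text
(array([0.0254, 0.2923, 0.0438]), array([ 0.2,  0.6, 52.4]))
```

{"api": "servo_tool", "payload": {"commands": [0.025,0.292,0,0,0,0,0.07,0.025,0.292,0,0,0,10,0.07,0.025,0.292,0,0,0,20,0.07,0.025,0.292,0.02,0,0,30,0.07,0.025,0.292,0.043,0,0,40,0.07,0.025,0.292,0.043,0,0,52,0.07,0.025,0.292,0.043,0,0,52,0.07,0.025,0.292,0.043,0,0,52,0.07]}}

```text
time: 27.98
tool_pos: [0.5724, -0.1194, 0.1262]
ee_rot: [3.14, 0.001, 1.61]
wrist_force: [0.8, -0.7, 0.4]
width: 0.07
finger_force: 0.0
```

```bash
python3 -c "
from h import *
wfit(.574,-.1205,0.03)"
```

```text
wrist block [ 0.5709 -0.121   0.0286] 0.116 expected px [283. 211.] seen [280. 212.] area 2761
to grasp (array([-0.0015, -0.0018,  0.1102]), array([0.1, 0.1, 0.6]))
```

{"api": "servo_tool", "payload": {"commands": [-0.001,-0.002,0.05,0,0,0,0.07,-0.001,-0.002,0.1,0,0,0,0.07,-0.001,-0.002,0.109,0,0,0,0.07,-0.001,-0.002,0.109,0,0,0,0.0,-0.001,-0.002,0.109,0,0,0,0.0,-0.001,-0.002,0.109,0,0,0,0.0,-0.001,-0.002,0.109,0,0,0,0.0]}}

```text
time: 28.9
tool_pos: [0.5711, -0.12, 0.0176]
ee_rot: [3.139, 0.001, 1.609]
wrist_force: [-0.1, -1.1, 3.2]
width: 0.0354
finger_force: 30.0
```

{"api": "servo_tool", "payload": {"commands": [0,0,-0.06,0,0,0,0,0,0,-0.12,0,0,0,0,0,0,-0.15,0,0,0,0,0,0,-0.15,0,0,0,0]}}

```text
time: 29.4
tool_pos: [0.5718, -0.1202, 0.1696]
ee_rot: [3.135, 0.003, 1.609]
wrist_force: [0.8, -0.2, -1.7]
width: 0.0355
finger_force: 30.0
```

```bash
python3 -c "
from h import *
print(go(.4602,-.3142,.027,2.513))"
```

```text
(array([-0.1893, -0.1198,  0.1422]), array([  0.3,   0.3, -51.8]))
```

{"api": "servo_tool", "payload": {"commands": [-0.189,-0.12,0,0,0,-52,0,-0.189,-0.12,0,0,0,-52,0,-0.189,-0.12,0,0,0,-52,0,-0.189,-0.12,0,0,0,-52,0,-0.189,-0.12,0,0,0,-52,0,-0.189,-0.12,0,0,0,-52,0,-0.189,-0.12,0,0,0,-52,0]}}

```text
time: 30.28
tool_pos: [0.457, -0.3122, 0.1643]
ee_rot: [3.141, -0.003, 2.514]
wrist_force: [-0.1, 0.2, -0.5]
width: 0.036
finger_force: 30.0
```

{"api": "servo_tool", "payload": {"commands": [0,0,0.05,0,0,0,0,0,0,0.1,0,0,0,0,0,0,0.13,0,0,0,0,0,0,0.142,0,0,0,0,0,0,0.142,0,0,0,0]}}

```text
time: 30.9
tool_pos: [0.4577, -0.3127, 0.024]
ee_rot: [-3.142, 0.0, 2.516]
wrist_force: [0.8, 0.2, 0.1]
width: 0.0359
finger_force: 30.0
```

{"api": "servo_tool", "payload": {"commands": [0,0,0,0,0,0,0.048,0,0,0,0,0,0,0.048,0,0,-0.06,0,0,0,0.048,0,0,-0.12,0,0,0,0.048,0,0,-0.145,0,0,0,0.048]}}

```text
time: 31.52
tool_pos: [0.459, -0.3146, 0.175]
ee_rot: [-3.141, 0.01, 2.516]
wrist_force: [0.9, 0.6, -0.4]
width: 0.0482
finger_force: 0.0
```

```bash
python3 -c "
from h import *
print(go(.6755,-.1073,.13,np.pi/2-.02))"
```

```text
(array([-0.0536,  0.2949,  0.0452]), array([ 0.2,  0.5, 55.3]))
```

{"api": "servo_tool", "payload": {"commands": [-0.054,0.295,0,0,0,0,0.05,-0.054,0.295,0,0,0,0,0.05,-0.054,0.295,0,0,0,10,0.07,-0.054,0.295,0,0,0,20,0.07,-0.054,0.295,0.02,0,0,30,0.07,-0.054,0.295,0.044,0,0,40,0.07,-0.054,0.295,0.044,0,0,50,0.07,-0.054,0.295,0.044,0,0,55,0.07,-0.054,0.295,0.044,0,0,55,0.07]}}

```text
time: 32.65
tool_pos: [0.6741, -0.1057, 0.1256]
ee_rot: [3.14, 0.0, 1.557]
wrist_force: [-0.9, 0.5, 0.2]
width: 0.0698
finger_force: 0.0
```

```bash
python3 -c "
from h import *
wfit(.6755,-.1073,-.02)"
```

```text
wrist block [ 0.6741 -0.107  -0.1284] 0.124 expected px [283. 212.] seen [282. 211.] area 2773
to grasp (array([-1.300e-03, -1.000e-04,  1.096e-01]), array([0.1, 0. , 6.6]))
```

{"api": "servo_tool", "payload": {"commands": [-0.001,0,0.05,0,0,4,0.07,-0.001,0,0.1,0,0,4,0.07,-0.001,0,0.109,0,0,4,0.07,-0.001,0,0.109,0,0,4,0.0,-0.001,0,0.109,0,0,4,0.0,-0.001,0,0.109,0,0,4,0.0,-0.001,0,0.109,0,0,4,0.0]}}

```text
time: 33.58
tool_pos: [0.6748, -0.1068, 0.0177]
ee_rot: [3.138, 0.001, 1.486]
wrist_force: [0.2, -0.5, 5.6]
width: 0.0357
finger_force: 30.0
```

{"api": "servo_tool", "payload": {"commands": [0,0,-0.06,0,0,0,0,0,0,-0.12,0,0,0,0,0,0,-0.15,0,0,0,0,0,0,-0.15,0,0,0,0]}}

```text
time: 34.08
tool_pos: [0.6755, -0.107, 0.1703]
ee_rot: [3.134, 0.001, 1.486]
wrist_force: [0.3, -0.3, -1.1]
width: 0.0358
finger_force: 30.0
```

```bash
python3 -c "
from h import *
print(go(.5002,-.2592,.027,2.513))"
```

```text
(array([-0.1663, -0.163 ,  0.1422]), array([  0.4,   0.3, -58.8]))
```

{"api": "servo_tool", "payload": {"commands": [-0.166,-0.163,0,0,0,-59,0,-0.166,-0.163,0,0,0,-59,0,-0.166,-0.163,0,0,0,-59,0,-0.166,-0.163,0,0,0,-59,0,-0.166,-0.163,0,0,0,-59,0,-0.166,-0.163,0,0,0,-59,0,-0.166,-0.163,0,0,0,-59,0,-0.166,-0.163,0,0,0,-59,0]}}

```text
time: 35.08
tool_pos: [0.4968, -0.2577, 0.1643]
ee_rot: [-3.141, -0.003, 2.515]
wrist_force: [-0.4, -0.1, -1.1]
width: 0.0357
finger_force: 30.0
```

{"api": "servo_tool", "payload": {"commands": [0,0,0.05,0,0,0,0,0,0,0.1,0,0,0,0,0,0,0.13,0,0,0,0,0,0,0.142,0,0,0,0,0,0,0.142,0,0,0,0]}}

```text
time: 35.7
tool_pos: [0.4976, -0.2582, 0.024]
ee_rot: [-3.142, 0.0, 2.516]
wrist_force: [0.1, 0.4, -0.8]
width: 0.0358
finger_force: 30.0
```

{"api": "servo_tool", "payload": {"commands": [0,0,0,0,0,0,0.048,0,0,0,0,0,0,0.048,0,0,-0.06,0,0,0,0.048,0,0,-0.12,0,0,0,0.048,0,0,-0.18,0,0,0,0.048,0,0,-0.22,0,0,0,0.048,0,0,-0.22,0,0,0,0.048]}}

```text
time: 36.58
tool_pos: [0.4991, -0.2594, 0.2498]
ee_rot: [3.141, 0.011, 2.516]
wrist_force: [0.1, 0.4, -0.1]
width: 0.0479
finger_force: 0.0
```

```bash
python3 -c "
from h import *
t=snapshot('top');s=snapshot('side');o=robot.get_obs();w=snapshot('wrist');im=w['img']
P=json.load(open('p.json'))['canister']
for b in canister(P): cv2.polylines(im,[cv2.convexHull(wproj(w,o,b).round().astype(np.int32))],True,(0,255,0),1)
S=s['img'].copy();draw(S,s,canister(P))
cv2.imwrite('pics/c1.png',np.vstack([np.hstack([cv2.resize(t['img'],(400,300)),cv2.resize(S,(400,300))]),np.hstack([cv2.resize(im,(400,300)),cv2.resize(S[60:220,250:450],(400,300))])]))
print(o['tool_pos'],o['joint_positions'])"
```

```text
[ 0.49727823 -0.25822579  0.24392093] [-5.80077352e-01  1.06244705e-01  1.29616332e+00 -9.77474326e-05
  1.73847079e+00 -1.52522373e+00]
```

View pics/c1.png

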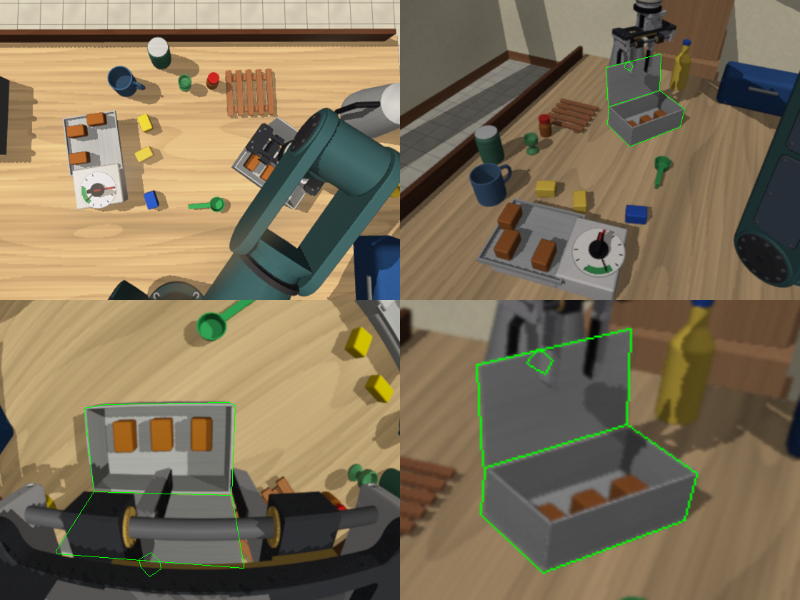

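All three leftover blocks stand in the canister, the batch is on the pan and the needle is in the green. Now the closed fingers go behind the open lid, beside its knob.

{"api": "servo_tool", "payload": {"commands": [0,-0.008,-0.02,0,0,0,0,-0.03,-0.008,-0.025,0,0,0,0,-0.08,-0.008,-0.025,0,0,0,0,-0.13,-0.008,-0.025,0,0,0,0,-0.16,-0.008,-0.025,0,0,0,0,-0.16,-0.008,-0.025,0,0,0,0,-0.16,-0.008,-0.025,0,0,0,0]}}

```text
time: 37.6
tool_pos: [0.6215, -0.3578, 0.2674]
ee_rot: [-3.141, -0.003, 2.516]
wrist_force: [-0.3, 0.4, -0.1]
width: 0.0005
finger_force: 0.0
```

```bash
cat >> h.py <<'E'
def cpos():
    "TCP in the canister frame, and joints"
    o=robot.get_obs();p=json.load(open('p.json'))['canister']
    print("canister frame",(Rz(-p[2])@(o["tool_pos"]-[p[0],p[1],0])).round(4),"yaw err deg",np.degrees(o["ee_rot"][2]-p[2]-np.pi).round(1),o["wrist_force"].round(1)); return o
E
python3 -c "
from h import *
o=cpos();print(o['joint_positions'],o['width'])"
```

```text
canister frame [0.1411 0.0596 0.2674] yaw err deg 0.2 [-0.3  0.4 -0.1]
[-6.01296511e-01  4.85146377e-01  7.74334494e-01 -3.65433157e-05
  1.88538471e+00 -1.54652815e+00] 0.0004892278198860972
```

{"api": "servo_tool", "payload": {"commands": [0,0,0.04,0,0,0,0,0,0,0.067,0,0,0,0,0,0,0.067,0,0,0,0,0.02,0,0.063,0,0,0,0,0.035,0,0.059,0,0,0,0,0.047,0,0.057,0,0,0,0,0.058,0,0.056,0,0,0,0,0.058,0,0.056,0,0,0,0]}}

```text
time: 38.6
tool_pos: [0.5748, -0.324, 0.2141]
ee_rot: [-3.141, 0.001, 2.516]
wrist_force: [0.8, -0.0, 0.2]
width: 0.0006
finger_force: 0.0
```

{"api": "servo_tool", "payload": {"commands": [0.016,0,0.001,0,0,0,0,0.031,0,0.003,0,0,0,0,0.046,0,0.008,0,0,0,0,0.061,0,0.014,0,0,0,0,0.061,0,0.014,0,0,0,0]}}

```text
time: 39.22
tool_pos: [0.5252, -0.2883, 0.1983]
ee_rot: [-3.141, -0.002, 2.516]
wrist_force: [0.4, 0.6, 0.4]
width: 0.0004
finger_force: 0.0
```

```bash
python3 -c "
from h import *
cpos();s=snapshot('side');cv2.imwrite('pics/l1.png',cv2.resize(s['img'][0:220,220:500],(560,440)))"
```

```text
canister frame [0.0224 0.0592 0.1983] yaw err deg 0.2 [0.4 0.6 0.4]
```

View pics/l1.png

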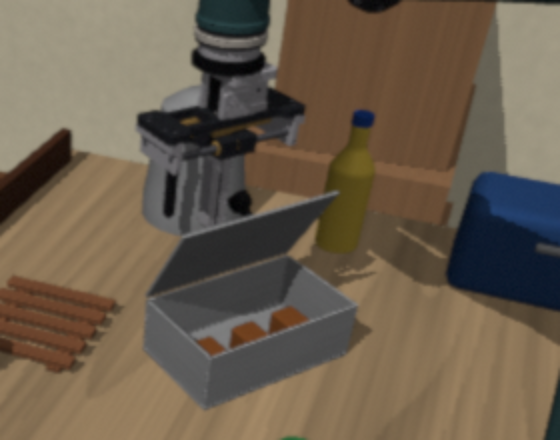

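The lid is swinging forward, at about 60°, with the fingers behind it. Continuing along the arc until it is shut.

{"api": "servo_tool", "payload": {"commands": [0.014,0,0.008,0,0,0,0,0.025,0,0.018,0,0,0,0,0.037,0,0.03,0,0,0,0,0.045,0,0.042,0,0,0,0,0.053,0,0.056,0,0,0,0,0.059,0,0.07,0,0,0,0,0.062,0,0.085,0,0,0,0,0.064,0,0.098,0,0,0,0,0.064,0,0.105,0,0,0,0,0.064,0,0.106,0,0,0,0]}}

```text
time: 40.52
tool_pos: [0.4737, -0.251, 0.0964]
ee_rot: [-3.141, -0.0, 2.516]
wrist_force: [-7.9, 4.9, 18.7]
width: 0.0005
finger_force: 9.5
```

```bash
python3 -c "
from h import *
cpos()"
```

```text
canister frame [-0.0412  0.059   0.0964] yaw err deg 0.2 [-7.9  4.9 18.7]
```

{"api": "servo_tool", "payload": {"commands": [0,0,-0.03,0,0,0,0,0,0,-0.09,0,0,0,0,0,0,-0.15,0,0,0,0,0.05,0,-0.18,0,0,0,0,0.1,0,-0.18,0,0,0,0,0.12,0,-0.18,0,0,0,0,0.12,0,-0.18,0,0,0,0]}}

```text
time: 41.4
tool_pos: [0.3764, -0.1806, 0.2734]
ee_rot: [-3.142, 0.002, 2.516]
wrist_force: [0.1, 0.4, 0.5]
width: 0.001
finger_force: 0.0
```

```bash
python3 -c "
from h import *
t=snapshot('top');s=snapshot('side');p=json.load(open('p.json'))
q=p['canister'][:3]+[0.0];S=s['img'].copy();draw(S,s,canister(q))
a=cv2.resize(S[60:220,250:450],(400,320));b=cv2.resize(s['img'][270:416,100:330],(400,254))
c=cv2.resize(t['img'],(400,300)); d=np.zeros((574,400,3),np.uint8); d[:300]=c
w=snapshot('wrist')['img']; d[300:574]=cv2.resize(w,(365,274))[:, :365].copy() if 0 else cv2.resize(w,(400,274))
cv2.imwrite('pics/f.png',np.hstack([np.vstack([a,b]),d]))
dial(s,p['scale'])"
```

```text
red 0.03 15 [-0.179 -0.136 -0.096]
red 0.042 15 [-0.099 -0.011  0.044]
black 0.03 44 [-0.277  0.097  2.551]
black 0.042 34 [0.239 1.77  4.456]
green 0.03 41 [2.361 2.889 3.344]
green 0.042 255 [2.356 2.857 3.372]
```

View pics/f.png

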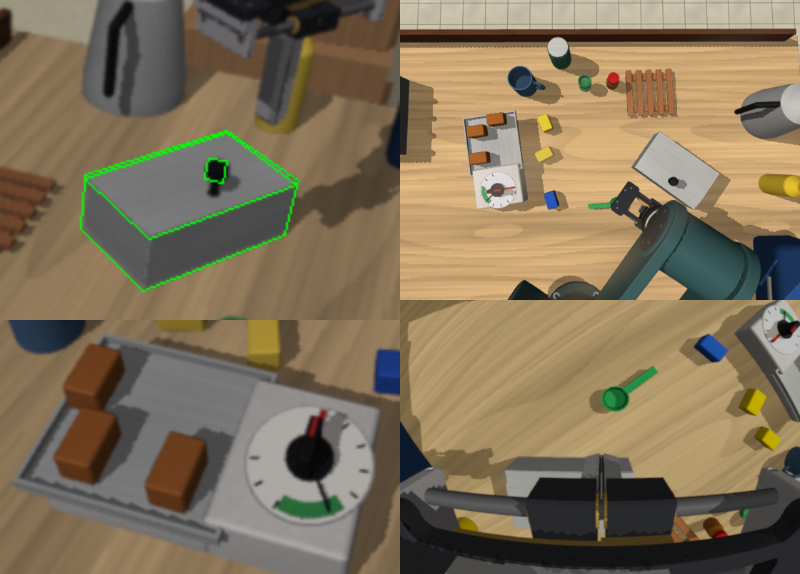

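In the final picture the lid matches its shut outline. The needle is in the green and the red hand is at zero, with three blocks lying flat inside the pan (one was nudged along but is still in). The bystanders are where they were. Handing in.

```bash
python3 -c "
from bench import close_job
print(close_job())"
```

```text
the job is handed in; nothing more can be done
None
```

The job is handed in at about 42 s of the 210 s allowed: the marker is at zero, three blocks on the pan put the needle in the green (about 317 g), the other three are in the canister and its lid is shut; the judge's verdict was not shown.

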